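# Call the fitter and point out the missing flange bolt

### The job

Press the button on the call box to summon the fitter, then point out the one flange hole that has no bolt: bring the fingertips down to a couple of centimetres straight above that empty hole, and keep them there for at least two seconds, finishing while still pointing. Do not touch either duct piece, do not pick up or shift the call box, and leave the spare bolt, mallet and mug where they are.

Things in the scene. Friction and masses are not known exactly. Their poses are not given: they have to be found in the camera images.
- open_duct: loose metal duct stub, 70 mm high: 90 mm square tube, open at the top, with a 140 mm square flange, 6 mm thick, as its top. 16 mm holes in the flange's corners, 56 mm from the centre along x and y; three hold hex bolts (heads 25 mm across, 9 mm high, on the flange), the one at +x +y is empty. Origin: centre of the underside; z up. Any yaw, left or right of the call box.
- empty_hole (a point): centre of the mouth of the empty 16 mm bolt hole, on the upper face of the flange of open_duct (70 mm above the bench); axes as open_duct
- full_duct: loose duct stub identical to open_duct but with bolts in all four corners; not to be touched. Origin: centre of the underside; z up. Stands on the other side of the call box.
- call_box: loose small grey box, 80 x 75 mm and 32 mm high, 0.6 kg, on a rubber foot, with one round push button in the middle of its top. Origin: centre of the underside; z up.
- call_top (a point): centre of the top face of the white push button (36 mm in diameter, in a black housing 52 mm across that ends 10 mm below the button top), facing up, 54 mm above the bench when not pressed; moves down with the button
- call (a joint): travel of the push button in m: 0 released, 0.006 fully down; springs back, about 5 N to push it fully down; it counts as pressed past 0.004
- spare_bolt_mid (a point): middle (24 mm above the bench) of a loose steel hex bolt standing on its head, 49 mm tall, head 25 mm across, shank 15 mm; stands beyond the call box; bystander
- mallet: loose wooden mallet lying flat: block head 110 (x) x 70 (y) x 60 (z) mm, 26 mm thick handle reaching 200 mm from the head towards its -y; bystander. Origin: centre of the head's underside.
- mug: loose steel mug, 76 mm across, 80 mm high, handle towards its +y; bystander. Origin: centre of the underside.
Not all that is in view belongs to the job. Leave any green look-alike of the call_box alone.

How it is judged (in metres and radians):
On the way, in this order (a step that is already met when the one before it is completed fails the run):
1. the call button is pressed (value of joint call above 0.004 m), for 0.05 s.
2. the fingertips dwell just above the empty hole for 1.8 s (horizontal distance between the grasp point and empty_hole below 0.02 m and z of the grasp point in the frame of empty_hole between 0.015 and 0.075 m), for 1.8 s.
At the end, for the whole second after the job is handed in: grasp point (about 19 mm behind the fingertips) still within 20 mm of the empty hole horizontally and 15 to 75 mm above the flange; button released; ducts within 5 mm, call box 20 mm, spare bolt 10 mm, mallet and mug 15 mm of where they started (all of step 2 and value of joint call below 0.002 m and distance of each of open_duct, full_duct from where it was at the start of the episode below 0.005 m and distance of call_box from where it was at the start of the episode below 0.02 m and distance of spare_bolt_mid from where it was at the start of the episode below 0.01 m and distance of each of mallet, mug from where it was at the start of the episode below 0.015 m); the robot touches nothing.
It fails at once if a duct piece was touched (contact force between any of the fingers, the arm and open_duct above 0.5 N or contact force between any of the fingers, the arm and full_duct above 0.5 N).
It fails at once if the call box was lifted or shifted (height (world z) of call_box above 0.01 m or distance of call_box from where it was at the start of the episode above 0.02 m).
It fails at once if the spare bolt, mallet or mug was moved (distance of spare_bolt_mid from where it was at the start of the episode above 0.01 m or distance of any of mallet, mug from where it was at the start of the episode above 0.015 m).
It also fails if it takes over 48 s, if anything falls off the work surface, if the arm or the gripper's body presses on something with over 40 N, if the wrist force passes 120 N, or if a joint passes its speed limit or range.

### The arm

A 6-joint arm with a two-finger parallel gripper is mounted at the origin on the work surface. World frame = base frame: x ahead of the robot, y to its left, z up, the work surface at z = 0. Lengths are in mm, angles in rad, forces in N, time in s.
With the tool pointing down it reaches from about 350 to 775 mm from the base axis. Payload 7.3 kg.
Tool frame: the origin (TCP) lies midway between the tips of the shut fingers; the grasp point (between the pads) lies 19 mm behind it; z points along the fingers, y is the direction in which the jaws open and shut (so a half turn about z gives the same grasp; the last joint's range is limited). The gripper opens to 92 mm and grips with 3 to 60 N. Pads are 19 mm wide; open, the fingers measure 130 mm over their backs; the gripper's body (75 mm by 190 mm) begins 47 mm behind the grasp point.
Start: joints at [1.068, 0.342, 1.524, -0, 1.275, -0.146], TCP at [183.357, 491.96, 226.741] pointing down, gripper open.
Joint ranges: [-2.53, 2.53], [-0.77, 2.02], [0.04, 2.7], [-1, 4.14], [0.28, 2.66], [-3.11, 3.11]. Speed limits (rad/s): [2.57, 2.57, 3.14, 3.14, 3.14, 3.14].

### API

Orientations are given as a unit quaternion [x, y, z, w].
In Python, from cell import env gives the robot as it stands. The module is installed in compiled form; this text tells all that it offers.
- The arm moves only by the shell command python3 -m pendant 'ROWS' [OPENING] [FORCE]. ROWS is JSON, a list that holds one entry, the list of rows, each a list of 4 numbers: the shift along the tool's x, y, z in mm, then the turn about the tool's z in rad. In form: [[[tx, ty, tz, roll], ...]]. A call has 1 to 12 rows; each row shifts and turns the pose as measured when the row begins, along the tool's axes as they then stand; what a row does not reach is not made up. A row lasts 1/8 s, in which the tool goes at most 62.5 mm and 10.7 degrees, less where a joint would pass 70% of its speed; a pose out of reach is approached as far as the arm can. A call is refused whole if a number of a shift passes 62.5 or a number of a turn 0.188, either way. A call with a gripper value outside its range is refused whole. OPENING is the opening, from 0 (shut) to 1 (fully open), set as the call begins (- or left out, the last holds). The fingers move at their own pace and stop on an object; FORCE is the grip in N (left out, the last holds). Time passes only in rows, so rows that do not move let the fingers close. It gives the time, the measured TCP pose, the force and the opening at its end, in the units of the state.
- env.read_state(): the state, without advancing time (a new reading comes with each control period).
- env.grab_frame(name): name is "side" or "top" or "wrist"; returns the picture (480x640x3 uint8, red, green, blue); there is no depth.
- env.camera_info(name): a dict with "mtx" (3x3 intrinsics, pixels), "distortion" ([k1, k2, p1, p2, k3] as OpenCV has them; the pictures are not rectified), "rvec" (rotation vector, rad) and "tvec" (3), from world to camera coordinates, as OpenCV has them; the wrist camera has in their place "tool_from_camera" (4x4, takes a point from camera to tool coordinates, whose origin is the TCP and whose axes are the flange's). Camera axes: x right, y down, z forward; pixel columns grow to the right and rows downward; lengths in mm; the calibration is good to about 2 mm. A picture is of the moment at which its call begins: read the wrist's pose just before it. camera_info takes no time and is no camera call.
- env.sign_off(): hands the job in, once; it reports no verdict.
The state is a dict: "clock": time; "joint_positions": joint angles; "joint_vel": joint speeds; "joint_efforts": joint torques, N m; "tool_pos": TCP position; "eef_rot": TCP orientation; "force": force on the tool from outside, world axes, zero at the start; "torque": the same for the moment, N m; "grip_width": finger opening in mm.
Only numpy, scipy, OpenCV 4.12 (cv2) and the standard library are available. Lean on these libraries where they do the work, as an engineer would, in place of code of your own. Each camera call takes 0.05 s, during which the arm holds its last target. There are 200 camera calls.

## Working session

There is one attempt and no reset: what is moved stays moved. The work goes in short steps, Python scripts to look and compute and a shell command to move; the robot and the scene stay as the last step left them, time stands still between calls to the robot, and variables do not carry over. Pictures are saved under pics/ and viewed, about 8 in all and at most 12, crops included, and the job is handed in when it is done.

```bash
mkdir -p pics; python3 - <<'E'
from cell import env
import cv2,numpy as np
s=env.read_state();print(s)
for n in("top","side"):
    cv2.imwrite(f"pics/{n}0.png",env.grab_frame(n)[:,:,::-1]);print(n,env.camera_info(n))
print(env.camera_info("wrist"))
E
```

```text
{'clock': 0.0, 'joint_positions': array([ 1.06798827e+00,  3.42713649e-01,  1.52496299e+00,  3.73320868e-06,
        1.27538437e+00, -1.45994227e-01]), 'joint_vel': array([-1.51126105e-04,  2.20911799e-03, -7.51692452e-04, -5.63978067e-05,
        3.79390502e-04, -4.57067268e-04]), 'joint_efforts': array([ 8.20058231e-04, -4.31232941e+01, -2.44225770e+01,  7.20080500e-02,
        5.57054719e-02, -9.75251965e-05]), 'tool_pos': array([183.16882442, 491.60739392, 226.06852022]), 'eef_rot': array([ 1.77462488e-01,  9.84127292e-01, -6.95314997e-04, -2.35704844e-04]), 'force': array([-3.77623388e-01, -8.97222421e-01,  8.93345076e-04]), 'torque': array([-0.00335011,  0.04907568,  0.04521185]), 'grip_width': 92.05746467989727}
top {'mtx': array([[612.28356016,   0.        , 321.04321884],
       [  0.        , 612.28356016, 243.15219176],
       [  0.        ,   0.        ,   1.        ]]), 'distortion': array([-0.03406776,  0.        ,  0.        ,  0.        ,  0.        ]), 'rvec': array([ 2.10789902, -2.14249913,  0.20202622]), 'tvec': array([  29.22272424,  591.06461814, 1225.96147359])
[... 275 characters left out ...]
2402, -2.60457237,  1.22998928]), 'tvec': array([544.49447874, 228.8655518 , 752.63418403])}
{'mtx': array([[370.98509306,   0.        , 319.85671435],
       [  0.        , 370.98509306, 236.01010071],
       [  0.        ,   0.        ,   1.        ]]), 'distortion': array([0.02686884, 0.        , 0.        , 0.        , 0.        ]), 'tool_from_camera': array([[ 3.37179394e-04, -9.56445952e-01, -2.91909280e-01,
         7.91992749e+01],
       [ 9.99999866e-01,  4.37360564e-04, -2.77937009e-04,
         4.80098148e-01],
       [ 3.93501334e-04, -2.91909148e-01,  9.56445971e-01,
        -1.58940047e+02],
       [ 0.00000000e+00,  0.00000000e+00,  0.00000000e+00,
         1.00000000e+00]])}
```

View pics/top0.png

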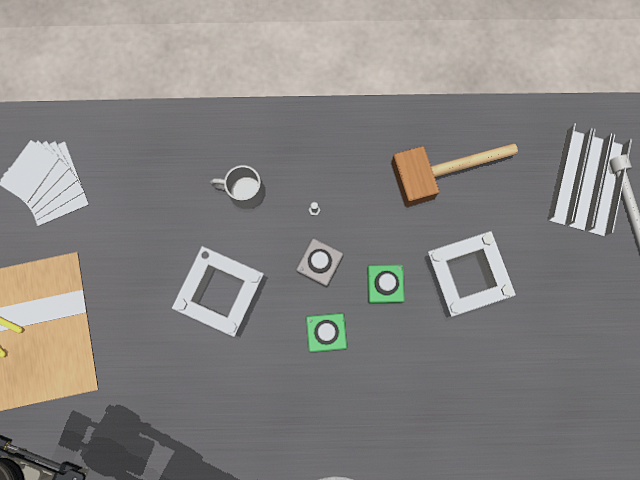

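View pics/side0.png

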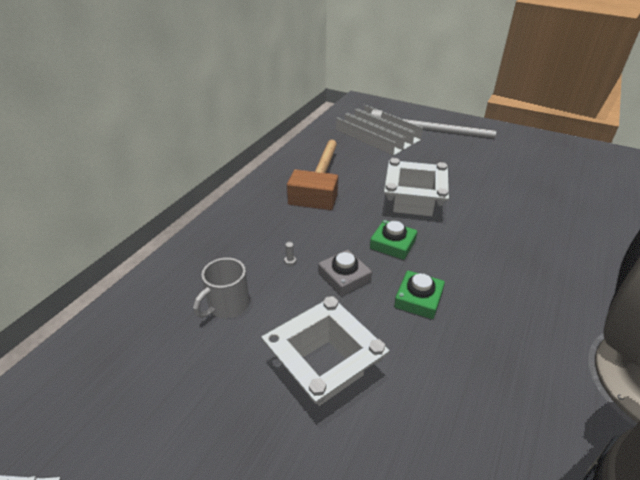

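The top view shows the grey call box button at about (320,261). The open duct is on the left, with its empty hole at about (205,255). The two green boxes are decoys. The side view agrees: hole at (274,338), button at (345,261).

```bash
cat > h.py <<'E'
from cell import env
import cv2,numpy as np
from scipy.spatial.transform import Rotation as R
def ray(n,uv,s=None):
    i=env.camera_info(n)
    p=cv2.undistortPoints(np.array([[uv]],float),i["mtx"],i["distortion"])[0,0]
    d=np.array([*p,1.])
    if n=="wrist":
        T=i["tool_from_camera"];W=R.from_quat(s["eef_rot"])
        return W.apply(T[:3,3])+s["tool_pos"],W.apply(T[:3,:3]@d)
    M=cv2.Rodrigues(i["rvec"])[0]
    return -M.T@i["tvec"],M.T@d
def hit(n,uv,z,s=None):
    o,d=ray(n,uv,s);return o+d*(z-o[2])/d[2]
def tool(p,s):  # world target for TCP -> shift in tool axes
    return R.from_quat(s["eef_rot"]).inv().apply(np.array(p)-s["tool_pos"])
def blob(img,uv,lo,hi,r=14):
    u,v=map(int,uv);c=cv2.cvtColor(img[v-r:v+r+1,u-r:u+r+1],cv2.COLOR_RGB2GRAY)
    m=cv2.inRange(c,lo,hi);n,l,st,ce=cv2.connectedComponentsWithStats(m)
    k=min(range(1,n),key=lambda k:np.hypot(*(ce[k]-r)) if st[k,4]>15 else 99)
    return ce[k]+[u-r,v-r],st[k,4]
E
python3 - <<'E'
from h import *
s=env.read_state()
for n,b,h in(("top",(320,261),(205,255)),("side",(345,261),(274,338))):
    im=cv2.imread(f"pics/{n}0.png")[:,:,::-1].copy()
    for q,lo,hi,z in((b,170,255,54),(h,0,130,70)):
        c,a=blob(im,q,lo,hi);print(n,c.round(1),a,hit(n,c,z).round(1))
for nm,uv,z in(("mug",(243,183),80),("bolt",(314,208),49),("mallet",(415,175),60),("green1",(387,283),54),("green2",(327,332),54)):print(nm,hit("top",uv,z).round())
print([hit("top",uv,70).round() for uv in((206,247),(264,274),(235,336),(173,305))])
E
```

```text
top [320.6 261.7] 272 [552.4  21.3  54. ]
top [204.7 254.6] 36 [568.4 260.   70. ]
side [345.1 258. ] 176 [557.9  23.1  54. ]
side [273.2 338. ] 50 [569.8 259.5  70. ]
mug [717. 181.  80.]
bolt [669.  33.  49.]
mallet [ 735. -183.   60.]
green1 [ 506. -116.   54.]
green2 [407.  10.  54.]
[array([584., 258.,  70.]), array([526., 138.,  70.]), array([401., 196.,  70.]), array([466., 323.,  70.])]
```

```bash
python3 - <<'E'
from h import *
s=env.read_state()
print(tool([553,22,170],s).round(1),tool([553,22,226],s).round(1))
E
```

```text
[-510.6 -310.8   56.4] [-5.106e+02 -3.109e+02  4.000e-01]
```

```bash
python3 -m pendant '[[[-20,-12,0,0],[-51,-31,0,0],[-51,-31,0,0],[-51,-31,0,0],[-51,-31,0,0],[-51,-31,0,0],[-51,-31,0,0],[-51,-31,0,0],[-51,-31,0,0],[-40,-25,0,0],[-20,-12,0,0],[0,0,0,0]]]' 0
python3 - <<'E'
from h import *
s=env.read_state()
print(s["clock"],s["tool_pos"],s["eef_rot"],tool([553,22,150],s).round(1))
E
```

```text
clock: 1.6
tool_pos: [546.4, 28.3, 221.8]
eef_rot: [0.177, 0.984, -0.002, -0.003]
force: [1.0, 0.1, -0.4]
grip_width: 0.3
1.6 [546.433295    28.28154507 221.84523126] [ 0.17652014  0.98429194 -0.00163199 -0.00271323] [-8.7 -3.3 71.8]
```

```bash
python3 -m pendant '[[[-9,-3,30,0],[0,0,35,0],[0,0,0,0],[0,0,0,0]]]'
python3 - <<'E'
from h import *
s=env.read_state();im=env.grab_frame("wrist");cv2.imwrite("pics/w1.png",im[:,:,::-1])
i=env.camera_info("wrist");T=np.linalg.inv(i["tool_from_camera"])
t=T[:3,:3]@tool([553,22,54],s)+T[:3,3];print(cv2.projectPoints(t.reshape(1,3),np.zeros(3),np.zeros(3),i["mtx"],i["distortion"])[0])
E
```

```text
clock: 2.1
tool_pos: [552.2, 25.0, 156.7]
eef_rot: [0.176, 0.984, -0.001, -0.003]
force: [-0.1, 0.2, 0.2]
grip_width: 0.3
[[[316.3649187  238.17886133]]]
```

View pics/w1.png

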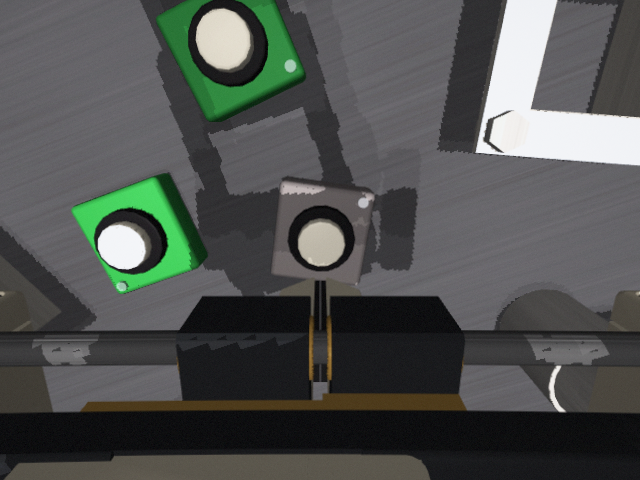

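The wrist view shows the grey box below, with its button centred at about (321,243). The fingers are shut and pointing near it, about 5 px from my prediction.

```bash
python3 - <<'E'
from h import *
s=env.read_state()
p=hit("wrist",(321,243),54,s);print(p,tool([*p[:2],66],s).round(1),s["tool_pos"])
E
```

```text
[557.51376902  23.96688803  54.        ] [-6.   1.2 90.6] [552.04370639  25.00431775 156.6201139 ]
```

```bash
python3 -m pendant '[[[-4,1,35,0],[0,0,35,0],[0,0,20,0],[0,0,0,0],[0,0,0,0]]]'
```

```text
clock: 2.78
tool_pos: [560.7, 25.5, 72.7]
eef_rot: [0.175, 0.985, -0.0, 0.004]
force: [-0.2, -0.2, 0.4]
grip_width: 0.6
```

```bash
python3 -m pendant '[[[4,0,9,0],[1,0,6,0],[0,0,3,0],[0,0,0,0]]]'
```

```text
clock: 3.28
tool_pos: [557.1, 27.4, 56.0]
eef_rot: [0.175, 0.985, -0.0, 0.006]
force: [0.3, 0.7, 0.4]
grip_width: 0.3
```

```bash
python3 -m pendant '[[[0,3,2,0],[0,0,3,0],[0,0,3,0],[0,0,0,0]]]'
```

```text
clock: 3.78
tool_pos: [558.6, 30.4, 48.5]
eef_rot: [0.174, 0.985, -0.0, 0.007]
force: [-0.6, 0.9, 4.8]
grip_width: 0.0
```

```bash
python3 -m pendant '[[[0,-1,2,0],[0,0,1,0],[0,0,0,0]]]'; python3 -m pendant '[[[0,-1,-5,0],[0,0,-20,0],[0,0,-40,0],[0,0,-50,0],[0,0,0,0]]]'
python3 - <<'E'
from h import *
s=env.read_state()
print(s["tool_pos"],R.from_quat(s["eef_rot"]).as_matrix().round(3),tool([569,260,170],s).round(1))
E
```

```text
clock: 4.15
tool_pos: [558.6, 30.4, 48.7]
eef_rot: [0.174, 0.985, 0.001, 0.008]
force: [-2.0, -0.3, 4.9]
grip_width: 0.4
clock: 4.78
tool_pos: [556.7, 29.3, 166.4]
eef_rot: [0.175, 0.985, 0.0, 0.007]
force: [0.8, 0.5, -0.0]
grip_width: 0.4
[556.65109014  29.26441366 166.35290851] [[-0.939  0.344  0.015]
 [ 0.344  0.939 -0.002]
 [-0.015  0.004 -1.   ]] [ 67.7 220.9  -3.9]
```

The press peaked unseen, because the final zero row relaxes the target. Time is plentiful, so I'll press again, better centred, and read the result mid-push.

```bash
python3 -m pendant '[[[-2,-5,40,0],[0,0,40,0],[0,0,20,0],[0,0,6,0],[0,0,0,0]]]'
```

```text
clock: 5.4
tool_pos: [556.9, 23.1, 54.6]
eef_rot: [0.175, 0.985, 0.0, 0.006]
force: [0.2, 0.3, 0.6]
grip_width: 0.8
```

```bash
python3 -m pendant '[[[0,0,3,0],[0,0,3,0],[0,0,4,0]]]'; python3 -m pendant '[[[0,0,5,0],[0,0,5,0]]]'
```

```text
clock: 5.78
tool_pos: [557.5, 23.0, 47.6]
eef_rot: [0.174, 0.985, 0.0, 0.007]
force: [-12.5, 0.5, 36.1]
grip_width: 0.5
clock: 6.02
tool_pos: [557.6, 23.0, 47.4]
eef_rot: [0.174, 0.985, -0.0, 0.009]
force: [-18.9, -0.1, 47.2]
grip_width: 0.0
```

Bottomed out firmly (z≈47.5, 47 N), so the press is certain. Next I retreat and go towards the hole.

```bash
python3 -m pendant '[[[0,0,-5,0],[0,0,-20,0],[0,0,-50,0],[0,0,-50,0],[10,35,0,0],[16,52,0,0],[16,52,0,0],[10,35,0,0],[0,0,0,0],[0,0,0,0]]]'
python3 - <<'E'
from h import *
s=env.read_state()
print(s["tool_pos"],tool([569,260,170],s).round(1))
for n,q in(("top",0),("wrist",1)):cv2.imwrite(f"pics/{n}2.png",env.grab_frame(n)[:,:,::-1])
E
```

```text
clock: 7.28
tool_pos: [570.7, 209.4, 181.8]
eef_rot: [0.175, 0.984, 0.002, 0.018]
force: [-0.2, -0.3, 0.3]
grip_width: 0.6
[570.67225354 209.41180204 181.79803729] [19.4 46.8 11.6]
```

View pics/wrist2.png

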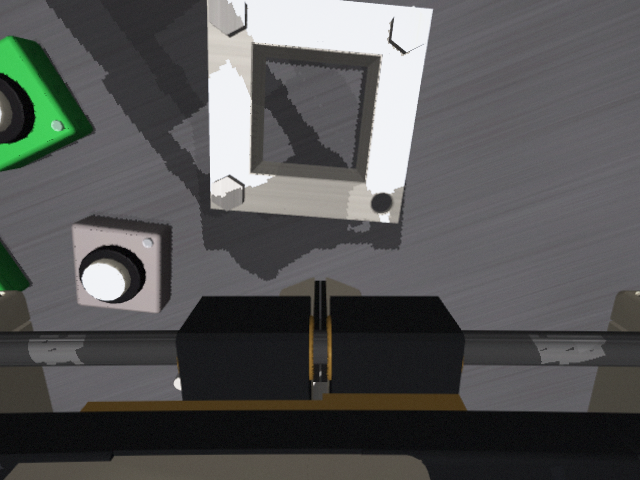

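View pics/top2.png

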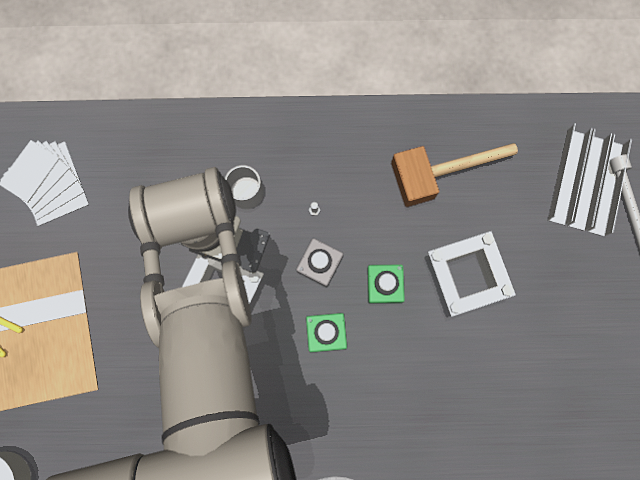

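The wrist view shows the empty hole at about (382,203). In the top view the call box (319,261), spare bolt and full duct are where they were.

```bash
python3 - <<'E'
from h import *
s=env.read_state();im=cv2.imread("pics/wrist2.png")[:,:,::-1].copy()
c,a=blob(im,(382,203),0,110,18);p=hit("wrist",c,70,s);print(c,a,p,R.from_quat(s["eef_rot"]).as_matrix().round(3)[:,2])
print(tool([*((p[:2]+[569,260])/2),130],s).round(1))
E
```

```text
[381.3699422 202.5433526] 346 [569.49636708 259.50491259  70.        ] [ 0.036 -0.003 -0.999]
[20.8 46.8 51.7]
```

The three estimates agree to within 1 mm: (569.3, 259.7).

```bash
python3 -m pendant '[[[10,25,0,0],[11,22,0,0],[0,0,15,0],[0,0,20,0],[0,0,0,0]]]'
python3 - <<'E'
from h import *
s=env.read_state();print(s["tool_pos"],tool([569.3,259.7,94],s).round(1))
E
```

```text
clock: 8.0
tool_pos: [569.9, 253.9, 144.7]
eef_rot: [0.18, 0.984, 0.001, 0.018]
force: [-0.1, -0.1, 0.8]
grip_width: 0.6
[569.93022241 253.85589863 144.66562642] [ 4.4  4.8 50.6]
```

```bash
python3 -m pendant '[[[3,4,15,0],[1,1,15,0],[0,0,10,0],[0,0,0,0]]]'
python3 - <<'E'
from h import *
s=env.read_state();print(s["tool_pos"],tool([569.3,259.7,94],s).round(1))
E
```

```text
clock: 8.5
tool_pos: [569.9, 258.3, 102.1]
eef_rot: [0.181, 0.983, 0.001, 0.018]
force: [-0.4, 0.3, 0.1]
grip_width: 0.7
[569.87962799 258.29040414 102.09371659] [1.3 1.  8.1]
```

```bash
python3 -m pendant '[[[1,1,6,0],[0,0,0,0],[0,0,0,0],[0,0,0,0],[0,0,0,0],[0,0,0,0],[0,0,0,0],[0,0,0,0],[0,0,0,0],[0,0,0,0]]]'; python3 -m pendant '[[[0,0,0,0],[0,0,0,0],[0,0,0,0],[0,0,0,0],[0,0,0,0],[0,0,0,0],[0,0,0,0],[0,0,0,0],[0,0,0,0],[0,0,0,0],[0,0,0,0],[0,0,0,0]]]'
python3 - <<'E'
from h import *
s=env.read_state()
print("grasp point",s["tool_pos"]-19*R.from_quat(s["eef_rot"]).as_matrix()[:,2],s["force"])
a=env.grab_frame("side");b=env.grab_frame("top");cv2.imwrite("pics/end.png",np.vstack([a[100:],b[80:300]])[:,:,::-1])
E
```

```text
clock: 9.75
tool_pos: [570.4, 260.1, 97.3]
eef_rot: [0.18, 0.983, 0.001, 0.019]
force: [0.3, -0.6, 0.1]
grip_width: 0.1
clock: 11.25
tool_pos: [570.4, 260.1, 97.3]
eef_rot: [0.18, 0.983, 0.001, 0.019]
force: [0.6, 0.3, 0.2]
grip_width: 0.6
grasp point [569.66335818 260.15489581 116.28260869] [0.60137602 0.31096767 0.21686919]
```

View pics/end.png

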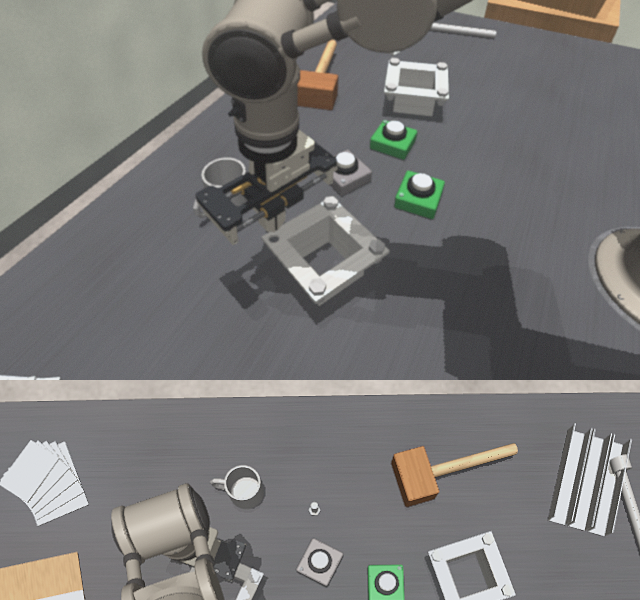

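The side part shows the shut fingertips just above the empty hole at (274,238). In the top part the box, bolt, mug and mallet are in place. The pose is steady and there is no contact force.

```bash
python3 -c "
from cell import env
print(env.sign_off())"
```

```text
the job is handed in; nothing more can be done
None
```

I pressed the grey call button, then pointed at the empty flange hole and handed the job in at about 11 s while still pointing. The sign-off gives no verdict.

- **Button:** I pressed it twice. The first press read only about 5 N, too close to the full-travel force to be sure, so I pressed again until it bottomed out. That second press stopped at a tip height of about 47.5 mm with a wrist force of 47 N, below the 120 N limit. The force was on the fingertips.
- **Pointing:** The grasp point ended at (569.7, 260.2, 116.3) mm. That is about 1 mm horizontally from the hole, which I measured at (569.3, 259.7), and 46 mm above the flange. The fingertips were about 27 mm above it. I held there for more than 2 s with no drift and no contact force.
- **Other objects:** In the last pictures the call box, full duct, spare bolt, mallet and mug looked unmoved, by eye. The open duct was partly hidden by the arm in the top view and looked in place from the side.
- **Disagreements:** The three button estimates differed by up to 5 mm, still well inside the button's 18 mm radius. The tool also built up a tilt of about 2° during the moves, which shifts the grasp point by less than 1 mm.

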